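# Unlock the repair case: roll its code wheels, then slide the bolt

### The arm

A 6-joint arm with a two-finger parallel gripper is mounted at the origin on the work surface. World frame = base frame: x ahead of the robot, y to its left, z up, the work surface at z = 0. Lengths are in mm, angles in rad, forces in N, time in s.
With the tool pointing down it reaches from about 275 to 1000 mm from the base axis. Payload 8.4 kg.
Tool frame: the origin (TCP) lies midway between the tips of the shut fingers; the grasp point (between the pads) lies 19 mm behind it; z points along the fingers, y is the line along which they close (so a half turn about z gives the same grasp; the last joint's range is limited). The gripper opens to 85 mm and grips with 20 to 120 N. Pads are 22 mm wide; open, the fingers measure 114 mm over their backs; the gripper's body (76 mm by 85 mm) begins 54 mm behind the grasp point. The pads swing forward as they close: fully open they stand 13 mm farther back than shut.
Start: joints at [-1.32, 0.353, 1.633, -0, 1.155, -0.002], TCP at [156.321, -605.138, 231.281] pointing down, gripper open.
Joint ranges: [-2.63, 2.63], [-0.92, 2.1], [0.06, 2.66], [-1.3, 4.44], [0, 2.69], [-3.02, 3.02]. Speed limits (rad/s): [2.22, 2.22, 2.79, 3.14, 3.14, 3.14].

### API

Orientations are given as [roll, pitch, yaw] about the fixed x, y, z axes, in that order (R = Rz(yaw) Ry(pitch) Rx(roll)).
In Python, from rig import r, imaging gives the robot as it stands. The module is installed in compiled form; this text tells all that it offers.
- The arm moves only by the tool arm_command, never from a script. Its argument "deltas" is a list of rows, each an object of numbers: "hand": the finger opening in mm, from 0 to 85.4; "tx", "ty", "tz": the shift along the tool's x, y, z in mm; "wx", "wy", "wz": the turn, a rotation vector about the tool's x, y, z in rad. A call has 1 to 8 rows; each row shifts and turns the commanded pose from where the row before left it, along the tool's axes as they then stand; what a row does not reach is not made up. A row lasts 1/8 s, in which the tool goes at most 62.5 mm and 10.7 degrees, less where a joint would pass 70% of its speed; a pose out of reach is approached as far as the arm can. A call with a gripper value outside its range is refused whole. The fingers move at their own pace and stop on an object; "squeeze" is the grip in N (left out, the last holds). Time passes only in rows, so rows that do not move let the fingers close. It gives the time, the measured TCP pose, the force, the opening and the grip force at its end, in the units of the state.
- r.sense(): the state, without advancing time (a new reading comes with each control period).
- imaging.grab_frame(name): name is "side" or "top"; returns a dict with "image" (384x512x3 uint8, red, green, blue), "mtx" (3x3 intrinsics, pixels), "world_to_cam" (4x4, takes a point from world to camera coordinates). Camera axes: x right, y up, looking along -z (the intrinsics and any distortion apply to the point x, -y, -z); pixel columns grow to the right and rows downward; lengths in mm; the calibration is good to about 2 mm. A picture is of the moment at which its call begins. There is no depth.
- r.sign_off(): hands the job in; it is judged then, once.
The state is a dict: "clock": time; "qpos": joint angles; "qvel": joint speeds; "joint_efforts": joint torques, N m; "eef_pos": TCP position; "tcp_rot": TCP orientation; "contact_force": force on the tool from outside, world axes, zero at the start; "wrist_torque": the same for the moment, N m; "opening": opening from 0.0 (shut) to 1.0 (fully open); "grasp_force": force on a finger pad.
Only numpy, scipy, OpenCV 4.12 (cv2) and the standard library are available. Lean on these libraries where they do the work, as an engineer would, in place of code of your own. Each camera call takes 0.05 s, during which the arm holds its last target. There are 200 camera calls.

### The job

Unlock the blue-topped repair case: roll its three thumbwheels one at a time, pressing gently (keep the press on a wheel well under 16 N), until the faces on top, level with the red index bars, read 4, 2, 5 from left to right as the robot sees them. Only then push the red bolt tab all the way to the left, to the green dot, firmly but without ramming it (under 25 N). Leave the parts lying on and around the case where they are.

Things in the scene. Friction and masses are not known exactly. Their poses are not given: they have to be found in the camera images.
- case: heavy repair case, black with a blue top, 260 (x) x 300 (y) x 120 mm high, immovable. Origin: centre of its underside; z up, x away from the robot (turned by its yaw), y to the robot's left. Flat deck 120 mm above the origin. The wheels stand in a row along case y through the deck centre, 40 mm apart (24 mm clear). Loose parts lie on the deck's far strip, 65 to 110 mm along +x, up to 35 mm high
- wheel_left (a joint): Left thumbwheel, to show 4; starts one third to 1.3 numbers past it. Drum 48 mm across, 16 mm wide, axle level along case y; six faces 60 degrees apart with 1 to 6 black pips (1 yellow, others white). Rad: (number on top - 1) x 1.047, so 0 = 1, 5.236 = 6; grows as the top is dragged along case +x (away from the robot). Stops just beyond 1 and 6, no way round from 6 to 1. Friction keeps it where it is left
- wheel_mid (a joint): Middle thumbwheel, to show 2; starts up to 0.8 of a number off it, either side. Drum 48 mm across, 16 mm wide, axle level along case y; six faces 60 degrees apart with 1 to 6 black pips (1 yellow, others white). Rad: (number on top - 1) x 1.047, so 0 = 1, 5.236 = 6; grows as the top is dragged along case +x (away from the robot). Stops just beyond 1 and 6, no way round from 6 to 1. Friction keeps it where it is left
- wheel_right (a joint): Right thumbwheel, to show 5; starts one third to 1.3 numbers short of it. Drum 48 mm across, 16 mm wide, axle level along case y; six faces 60 degrees apart with 1 to 6 black pips (1 yellow, others white). Rad: (number on top - 1) x 1.047, so 0 = 1, 5.236 = 6; grows as the top is dragged along case +x (away from the robot). Stops just beyond 1 and 6, no way round from 6 to 1. Friction keeps it where it is left
- wheel_left_mark (a point): point on the deck surface (not the wheel) straight below the left wheel's top, 40 mm case +y of the deck centre. Every wheel's top is nominally 17 mm above the deck but, from wear, anywhere from 12 to 22 mm, different for each: find it by feel. It yields down on a stiff spring: about 1 N, then 4.5 N per mm, solid after 4 mm
- wheel_mid_mark (a point): point on the deck surface straight below the middle wheel's top, at the deck centre. Turning any wheel takes about 0.075 N m (3 N along its rim): pressed with roughly 6 to 11 N it is dragged without slipping, more lightly it may slip
- wheel_right_mark (a point): point on the deck surface straight below the top of the right wheel, 40 mm to the right (case -y) of the deck centre
- bolt (a joint): bolt travel in m: 0 = locked, 0.020 = its stop, unlocked; moves to the left (case +y). Sliding friction about 3 N. Inside the case its teeth meet the wheels: it is blocked after about 4 mm unless all three are within about 0.16 rad of their code numbers
- bolt_tab (a point): centre of the top of the red bolt tab, an upright block 30 mm (case x) x 12 mm (case y), top 25 mm above the deck, 78 mm nearer the robot than the wheel row (case x = -78 mm), starting 10 mm right of the case's centre line. Push its right-hand (case -y) face with a fingertip; the deck is free for 100 mm on that side
- terminal: loose grey terminal block, 30 x 56 x 34 mm, on the case deck: leave alone. Origin: centre of its underside
- fuse_box: loose white fuse carrier, 34 x 48 x 26 mm, on the case deck: leave alone. Origin: centre of its underside
- battery: loose yellow battery pack, 75 x 110 x 67 mm, on the table: leave alone. Origin: centre of its underside
- cleaner: orange spray can, 56 mm in diameter, 150 mm high, on the table: leave alone. Origin: centre of its underside
- screwdriver: red-handled screwdriver lying on the table, about 200 mm: leave alone
- wrench: steel wrench lying on the table, about 180 mm: leave alone
- tester: orange hand tester, 130 x 70 x 42 mm, lying left of the case: leave alone. Origin: centre of its underside

How it is judged:
By the outcome, as a careful person would: the job done as asked, in the order asked, and still so for the second after the job is handed in, with the robot touching nothing.
It also fails if it takes over 72 s, if anything falls off the work surface, if the arm or the gripper's body presses on something with over 40 N, if the wrist force passes 120 N, or if a joint passes its speed limit or range.

## Working session

There is one attempt and no reset: what is moved stays moved. The work goes in short steps, Python scripts to look and compute and a tool call to move; the robot and the scene stay as the last step left them, time stands still between calls to the robot, and variables do not carry over. Pictures are saved under pics/ and viewed, at most 10 in all, crops included, and the job is handed in when it is done.

Besides the shell and the picture viewer there is one more tool, called after ">>>" in YAML: its name, and indented under it one key for each argument. arm_command: Moves the arm, as the interface text tells. Its arguments: {"type":"object","properties":{"deltas":{"type":"array"},"squeeze":{"type":"number"}},"required":["deltas"]}

```bash
mkdir -p pics; python3 - <<'E'
from rig import r, imaging
import cv2,numpy as np
s=r.sense(); print(s)
ims=[]
for n in("side","top"):
    f=imaging.grab_frame(n); cv2.imwrite(f"pics/{n}0.png",f["image"][:,:,::-1]); print(n,{k:np.round(v,3).tolist() for k,v in f.items() if k!="image"})
E
```

```text
{'clock': 0.0, 'qpos': array([-1.32040982e+00,  3.53629567e-01,  1.63415497e+00, -2.63000402e-05,
        1.15519440e+00, -2.41363939e-03]), 'qvel': array([-0.0006164 ,  0.00078668,  0.00035295,  0.00026501,  0.00151846,
       -0.0011816 ]), 'joint_efforts': array([ 1.64119912e-03, -6.05242109e+01, -3.42078209e+01,  5.04428124e-05,
        9.26357810e-03,  2.86512318e-05]), 'eef_pos': array([ 156.18601165, -604.66870801,  230.56437221]), 'tcp_rot': array([-3.14020632e+00,  2.07004147e-05,  2.52810799e-01]), 'contact_force': array([-0.33199142,  0.39949443, -0.40764114]), 'wrist_torque': array([-0.04509403, -0.02594967,  0.0245188 ]), 'grasp_force': 0.0, 'opening': 0.9948844182081603}
side {'mtx': [[368.94, 0.0, 249.357], [0.0, 368.94, 198.596], [0.0, 0.0, 1.0]], 'world_to_cam': [[-0.758, -0.652, 0.005, 400.136], [0.488, -0.562, 0.668, -318.87], [-0.433, 0.51, 0.744, -1042.098], [0.0, 0.0, 0.0, 1.0]]}
top {'mtx': [[379.962, 0.0, 253.645], [0.0, 379.962, 191.013], [0.0, 0.0, 1.0]], 'world_to_cam': [[0.007, -1.0, 0.005, 3.645], [0.997, 0.008, 0.075, -557.05], [-0.075, 0.004, 0.997, -1169.036], [0.0, 0.0, 0.0, 1.0]]}
```

View pics/top0.png

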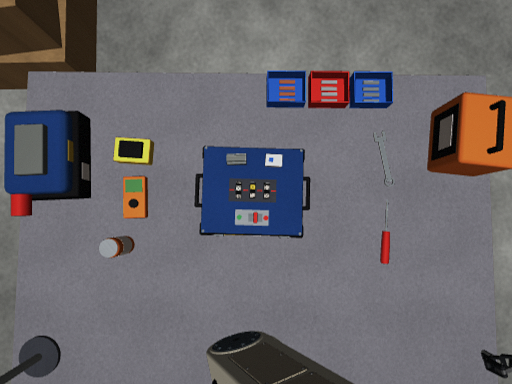

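View pics/side0.png

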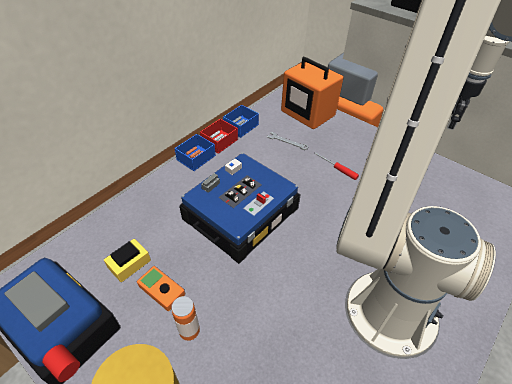

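```bash
python3 - <<'E'
import cv2,numpy as np
t=cv2.imread("pics/top0.png")[176:230,222:284]; s=cv2.imread("pics/side0.png")[170:222,215:277]
a=cv2.resize(t,None,fx=8,fy=8,interpolation=cv2.INTER_CUBIC)[:, :]
b=cv2.resize(s,None,fx=8,fy=8,interpolation=cv2.INTER_CUBIC)
a=cv2.resize(t[:, :],None,fx=12,fy=10.0,interpolation=cv2.INTER_CUBIC)
cv2.imwrite("pics/tc.png",cv2.resize(t,None,fx=11,fy=11,interpolation=cv2.INTER_CUBIC)); cv2.imwrite("pics/sc.png",cv2.resize(s,None,fx=11,fy=11,interpolation=cv2.INTER_CUBIC))
E
```

```text
(no output)
```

View pics/tc.png

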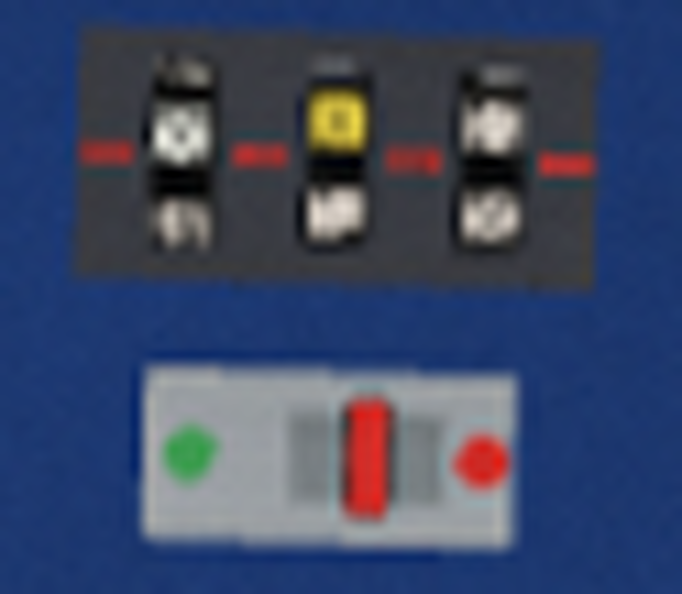

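View pics/sc.png

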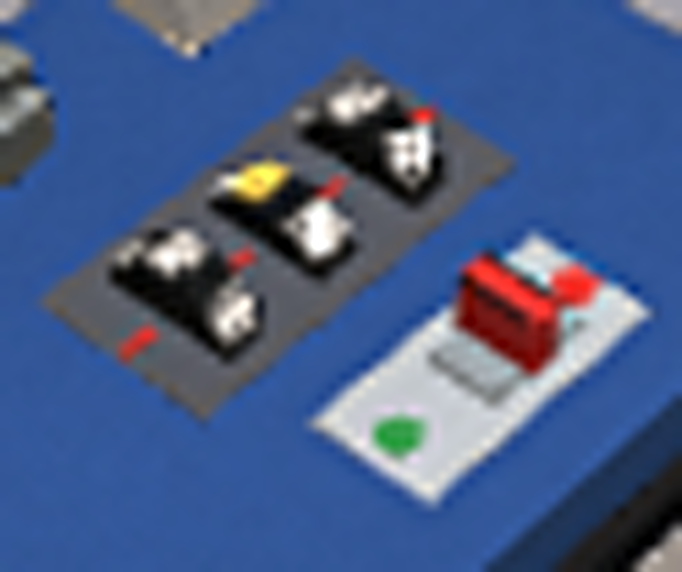

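```bash
cat > h.py <<'E'
import numpy as np,cv2
from rig import r,imaging
def ray(f,uv,z):
    W=f["world_to_cam"];R=W[:3,:3];c=-R.T@W[:3,3]
    K=f["mtx"];d=np.array([(uv[0]-K[0,2])/K[0,0],-(uv[1]-K[1,2])/K[1,1],-1]);d=R.T@d
    return c+d*(z-c[2])/d[2]
def proj(f,P):
    W=f["world_to_cam"];p=W[:3,:3]@np.asarray(P,float)+W[:3,3];K=f["mtx"]
    return np.array([K[0,0]*p[0]/-p[2]+K[0,2],K[1,1]*-p[1]/-p[2]+K[1,2]])
E
cat > m.py <<'E'
from h import *
T=imaging.grab_frame("top");S=imaging.grab_frame("side")
tp=lambda x,y:((x+.5)/11-.5+222,(y+.5)/11-.5+176)
sp=lambda x,y:((x+.5)/11-.5+215,(y+.5)/11-.5+170)
B=[ray(T,tp(*p),120)[:2] for p in((107,153),(260,155),(413,159),(567,164))]
print("bars top",np.round(B,1).tolist())
print("bars side",[np.round(ray(S,sp(*p),120)[:2],1).tolist() for p in((139,344),(240,262),(331,189),(423,116))])
B=np.array(B);k=np.polyfit([60,20,-20,-60],B,1);yaw=-np.arctan2(k[0,0],k[0,1]);print("scale",np.hypot(*k[0]),"yaw",yaw,"centre",k[1])
print("tab",ray(T,tp(367,458),145),ray(S,sp(512,285),145))
c=k[1];ex=np.array([np.cos(yaw),np.sin(yaw)]);ey=np.array([-ex[1],ex[0]])
# top-view rows of faces vs wheel number offset
for y,far,gap,near,X in((40,133,183,222,182),(0,120,167,215,337),(-40,127,165,215,490)):
  for h in(12,17,22):
    g=np.linspace(-1.2,1.2,481);rows=[]
    for a in g: # a = offset of face toward +x in numbers
        t=a*np.pi/3;q=c+ey*y+ex*24*np.sin(t);rows.append(proj(T,[*q,120+h-24+24*np.cos(t)])[1])
    rows=np.array(rows);inv=lambda py:g[np.argmin(abs(rows-tp(0,py)[1]))]
    print(y,h,"far %.2f gap+.5 %.2f near+1 %.2f"%(inv(far),inv(gap)+.5,inv(near)+1))
E
python3 m.py
```

```text
bars top [[553.5, 72.5], [553.3, 32.6], [552.6, -7.4], [551.6, -47.6]]
bars side [[558.3, 72.2], [557.9, 29.6], [557.2, -9.8], [556.4, -50.8]]
scale 1.0005539264841914 yaw -0.016438164902794445 centre [552.75266795  12.54655143]
tab [474.46977084   4.29161332 145.        ] [478.42303043   2.92859858 145.        ]
40 12 far 0.18 gap+.5 0.16 near+1 0.19
40 17 far 0.17 gap+.5 0.15 near+1 0.17
40 22 far 0.15 gap+.5 0.13 near+1 0.16
0 12 far 0.36 gap+.5 0.37 near+1 0.34
0 17 far 0.35 gap+.5 0.35 near+1 0.32
0 22 far 0.33 gap+.5 0.33 near+1 0.31
-40 12 far 0.33 gap+.5 0.43 near+1 0.38
-40 17 far 0.31 gap+.5 0.41 near+1 0.37
-40 22 far 0.29 gap+.5 0.40 near+1 0.35
```

>>> arm_command:
  deltas:
    - {"hand": 0,"wz": -0.163}
    - {"wz": -0.163}
    - {"wz": -0.163}
    - {"wz": -0.163}
    - {"wz": -0.163}
    - {"wz": -0.163}
    - {"wz": -0.163}
    - {"wz": -0.16}
  squeeze: 80

```text
schema error: expected keys hand, tx, ty, tz, wx, wy, wz
```

>>> arm_command:
  deltas:
    - {"tx": 39,"ty": 24}
    - {"tx": 39,"ty": 24}
    - {"tx": 39,"ty": 24}
    - {"tx": 39,"ty": 24}
    - {"tx": 39,"ty": 24}
    - {"tx": 39,"ty": 24}
    - {"tx": 39,"ty": 24}
    - {"tx": 39,"ty": 24}

```text
schema error: expected keys hand, tx, ty, tz, wx, wy, wz
```

>>> arm_command:
  deltas:
    - {"tx": 39,"ty": 24}
    - {"tx": 39,"ty": 24}
    - {"tx": 39,"ty": 24}
    - {"tx": 39,"ty": 24}
    - {"tx": 39,"ty": 24}
    - {"tx": 39,"ty": 24}
    - {"tx": 39,"ty": 24}
    - {"tx": 39,"ty": 21}

```text
schema error: expected keys hand, tx, ty, tz, wx, wy, wz
```

All seven keys are needed in every row.

>>> arm_command:
  deltas:
    - {"hand": 0,"tx": 0,"ty": 0,"tz": 0,"wx": 0,"wy": 0,"wz": -0.163}
    - {"hand": 0,"tx": 0,"ty": 0,"tz": 0,"wx": 0,"wy": 0,"wz": -0.163}
    - {"hand": 0,"tx": 0,"ty": 0,"tz": 0,"wx": 0,"wy": 0,"wz": -0.163}
    - {"hand": 0,"tx": 0,"ty": 0,"tz": 0,"wx": 0,"wy": 0,"wz": -0.163}
    - {"hand": 0,"tx": 0,"ty": 0,"tz": 0,"wx": 0,"wy": 0,"wz": -0.163}
    - {"hand": 0,"tx": 0,"ty": 0,"tz": 0,"wx": 0,"wy": 0,"wz": -0.163}
    - {"hand": 0,"tx": 0,"ty": 0,"tz": 0,"wx": 0,"wy": 0,"wz": -0.163}
    - {"hand": 0,"tx": 0,"ty": 0,"tz": 0,"wx": 0,"wy": 0,"wz": -0.16}
  squeeze: 80

```text
clock: 1.2
eef_pos: [156.3, -605.0, 231.1]
tcp_rot: [-3.141, -0.0, 1.559]
contact_force: [0.0, -0.7, 0.4]
opening: 0.006
grasp_force: 0.0
```

>>> arm_command:
  deltas:
    - {"hand": 0,"tx": 39,"ty": 24,"tz": 0,"wx": 0,"wy": 0,"wz": 0}
    - {"hand": 0,"tx": 39,"ty": 24,"tz": 0,"wx": 0,"wy": 0,"wz": 0}
    - {"hand": 0,"tx": 39,"ty": 24,"tz": 0,"wx": 0,"wy": 0,"wz": 0}
    - {"hand": 0,"tx": 39,"ty": 24,"tz": 0,"wx": 0,"wy": 0,"wz": 0}
    - {"hand": 0,"tx": 39,"ty": 24,"tz": 0,"wx": 0,"wy": 0,"wz": 0}
    - {"hand": 0,"tx": 39,"ty": 24,"tz": 0,"wx": 0,"wy": 0,"wz": 0}
    - {"hand": 0,"tx": 39,"ty": 24,"tz": 0,"wx": 0,"wy": 0,"wz": 0}
    - {"hand": 0,"tx": 39,"ty": 24,"tz": 0,"wx": 0,"wy": 0,"wz": 0}

```text
clock: 2.2
eef_pos: [354.2, -295.1, 231.4]
tcp_rot: [3.141, 0.0, 1.554]
contact_force: [-0.5, -0.6, -0.3]
opening: 0.002
grasp_force: 0.0
```

>>> arm_command:
  deltas:
    - {"hand": 0,"tx": 39,"ty": 24,"tz": 0,"wx": 0,"wy": 0,"wz": 0}
    - {"hand": 0,"tx": 39,"ty": 24,"tz": 0,"wx": 0,"wy": 0,"wz": 0}
    - {"hand": 0,"tx": 39,"ty": 24,"tz": 0,"wx": 0,"wy": 0,"wz": 0}
    - {"hand": 0,"tx": 39,"ty": 24,"tz": 0,"wx": 0,"wy": 0,"wz": 0}
    - {"hand": 0,"tx": 39,"ty": 24,"tz": 0,"wx": 0,"wy": 0,"wz": 0}
    - {"hand": 0,"tx": 39,"ty": 24,"tz": 0,"wx": 0,"wy": 0,"wz": 0}
    - {"hand": 0,"tx": 39,"ty": 24,"tz": 0,"wx": 0,"wy": 0,"wz": 0}
    - {"hand": 0,"tx": 39,"ty": 21,"tz": 0,"wx": 0,"wy": 0,"wz": 0}

```text
clock: 3.2
eef_pos: [548.6, 13.7, 231.2]
tcp_rot: [3.142, 0.0, 1.554]
contact_force: [0.1, -0.9, -0.2]
opening: 0.002
grasp_force: 0.0
```

>>> arm_command:
  deltas:
    - {"hand": 0,"tx": -2,"ty": -1,"tz": 20,"wx": 0,"wy": 0,"wz": 0}
    - {"hand": 0,"tx": -1,"ty": -0.5,"tz": 20,"wx": 0,"wy": 0,"wz": 0}
    - {"hand": 0,"tx": 0,"ty": 0,"tz": 20,"wx": 0,"wy": 0,"wz": 0}
    - {"hand": 0,"tx": 0,"ty": 0,"tz": 15,"wx": 0,"wy": 0,"wz": 0}
    - {"hand": 0,"tx": 0,"ty": 0,"tz": 10,"wx": 0,"wy": 0,"wz": 0}
    - {"hand": 0,"tx": 0,"ty": 0,"tz": 4.5,"wx": 0,"wy": 0,"wz": 0}
    - {"hand": 0,"tx": 0,"ty": 0,"tz": 0,"wx": 0,"wy": 0,"wz": 0}

```text
clock: 4.08
eef_pos: [546.4, 9.3, 141.8]
tcp_rot: [3.142, -0.0, 1.554]
contact_force: [0.3, 0.4, 1.3]
opening: 0.005
grasp_force: 0.0
```

```bash
python3 -c "
from h import *
s=r.sense();print(s['eef_pos'],s['contact_force'],s['wrist_torque'])"
```

```text
[546.39885478   9.29175357 141.8347068 ] [0.34315659 0.36480016 1.2512057 ] [ 0.03460103 -0.02580688 -0.02207752]
```

>>> arm_command:
  deltas:
    - {"hand": 0,"tx": 2,"ty": 0,"tz": 1.5,"wx": 0,"wy": 0,"wz": 0}
    - {"hand": 0,"tx": 0,"ty": 0,"tz": 0,"wx": 0,"wy": 0,"wz": 0}

```text
clock: 4.32
eef_pos: [546.6, 11.5, 140.6]
tcp_rot: [3.141, -0.0, 1.554]
contact_force: [0.4, 0.5, 0.1]
opening: -0.005
grasp_force: 0.0
```

>>> arm_command:
  deltas:
    - {"hand": 0,"tx": 0,"ty": 0,"tz": 2,"wx": 0,"wy": 0,"wz": 0}
    - {"hand": 0,"tx": 0,"ty": 0,"tz": 0,"wx": 0,"wy": 0,"wz": 0}

```text
clock: 4.58
eef_pos: [546.3, 11.3, 138.2]
tcp_rot: [-3.141, 0.0, 1.554]
contact_force: [-0.3, 0.4, -0.5]
opening: 0.003
grasp_force: 0.0
```

>>> arm_command:
  deltas:
    - {"hand": 0,"tx": 0,"ty": 0,"tz": 2,"wx": 0,"wy": 0,"wz": 0}
    - {"hand": 0,"tx": 0,"ty": 0,"tz": 0,"wx": 0,"wy": 0,"wz": 0}

```text
clock: 4.82
eef_pos: [546.6, 11.3, 136.5]
tcp_rot: [3.141, 0.0, 1.554]
contact_force: [-1.5, -0.1, 3.7]
opening: -0.0
grasp_force: 1.9
```

>>> arm_command:
  deltas:
    - {"hand": 0,"tx": 0,"ty": 0,"tz": 0.9,"wx": 0,"wy": 0,"wz": 0}
    - {"hand": 0,"tx": 0,"ty": 0,"tz": 0,"wx": 0,"wy": 0,"wz": 0}
    - {"hand": 0,"tx": 0,"ty": 2,"tz": 0,"wx": 0,"wy": 0,"wz": 0}
    - {"hand": 0,"tx": 0,"ty": 2,"tz": 0,"wx": 0,"wy": 0,"wz": 0}

```text
clock: 5.32
eef_pos: [549.8, 11.2, 135.6]
tcp_rot: [-3.14, 0.0, 1.554]
contact_force: [-3.3, -0.9, 8.8]
opening: -0.002
grasp_force: 3.9
```

>>> arm_command:
  deltas:
    - {"hand": 0,"tx": 0,"ty": 2.2,"tz": 0,"wx": 0,"wy": 0,"wz": 0}
    - {"hand": 0,"tx": 0,"ty": 2.2,"tz": 0,"wx": 0,"wy": 0,"wz": 0}
    - {"hand": 0,"tx": 0,"ty": 2.2,"tz": 0,"wx": 0,"wy": 0,"wz": 0}
    - {"hand": 0,"tx": 0,"ty": 2.2,"tz": 0,"wx": 0,"wy": 0,"wz": 0}
    - {"hand": 0,"tx": 0,"ty": 2,"tz": 0,"wx": 0,"wy": 0,"wz": 0}
    - {"hand": 0,"tx": 0,"ty": 1.8,"tz": 0,"wx": 0,"wy": 0,"wz": 0}
    - {"hand": 0,"tx": 0,"ty": 0,"tz": 0,"wx": 0,"wy": 0,"wz": 0}

```text
clock: 6.2
eef_pos: [562.9, 11.0, 135.7]
tcp_rot: [-3.141, 0.0, 1.554]
contact_force: [-1.7, 0.5, 7.7]
opening: 0.002
grasp_force: 3.5
```

>>> arm_command:
  deltas:
    - {"hand": 0,"tx": 0,"ty": 0,"tz": -6,"wx": 0,"wy": 0,"wz": 0}
    - {"hand": 0,"tx": 0,"ty": 0,"tz": -10,"wx": 0,"wy": 0,"wz": 0}
    - {"hand": 0,"tx": -20,"ty": -8,"tz": 0,"wx": 0,"wy": 0,"wz": 0}
    - {"hand": 0,"tx": -20,"ty": -8,"tz": 0,"wx": 0,"wy": 0,"wz": 0}
    - {"hand": 0,"tx": 0,"ty": 0,"tz": 6,"wx": 0,"wy": 0,"wz": 0}
    - {"hand": 0,"tx": 0,"ty": 0,"tz": 4,"wx": 0,"wy": 0,"wz": 0}
    - {"hand": 0,"tx": 0,"ty": 0,"tz": 0,"wx": 0,"wy": 0,"wz": 0}

```text
clock: 7.08
eef_pos: [546.0, -28.6, 140.8]
tcp_rot: [-3.141, -0.0, 1.554]
contact_force: [-0.7, -0.4, 0.0]
opening: 0.0
grasp_force: 0.0
```

>>> arm_command:
  deltas:
    - {"hand": 0,"tx": 0,"ty": 0,"tz": 2,"wx": 0,"wy": 0,"wz": 0}
    - {"hand": 0,"tx": 0,"ty": 0,"tz": 0,"wx": 0,"wy": 0,"wz": 0}

```text
clock: 7.32
eef_pos: [546.5, -28.4, 139.3]
tcp_rot: [3.141, -0.0, 1.554]
contact_force: [0.6, 0.1, 0.5]
opening: 0.003
grasp_force: 0.1
```

>>> arm_command:
  deltas:
    - {"hand": 0,"tx": 0,"ty": 0,"tz": 2,"wx": 0,"wy": 0,"wz": 0}
    - {"hand": 0,"tx": 0,"ty": 0,"tz": 0,"wx": 0,"wy": 0,"wz": 0}

```text
clock: 7.58
eef_pos: [546.6, -28.5, 137.8]
tcp_rot: [3.141, -0.0, 1.554]
contact_force: [-1.3, 0.2, 4.6]
opening: -0.002
grasp_force: 2.9
```

>>> arm_command:
  deltas:
    - {"hand": 0,"tx": 0,"ty": 0,"tz": 0.8,"wx": 0,"wy": 0,"wz": 0}
    - {"hand": 0,"tx": 0,"ty": 0,"tz": 0,"wx": 0,"wy": 0,"wz": 0}
    - {"hand": 0,"tx": 0,"ty": 2,"tz": 0,"wx": 0,"wy": 0,"wz": 0}
    - {"hand": 0,"tx": 0,"ty": 2,"tz": 0,"wx": 0,"wy": 0,"wz": 0}

```text
clock: 8.07
eef_pos: [550.1, -28.5, 137.2]
tcp_rot: [-3.141, -0.0, 1.554]
contact_force: [-2.9, 0.2, 8.8]
opening: 0.001
grasp_force: 4.4
```

>>> arm_command:
  deltas:
    - {"hand": 0,"tx": 0,"ty": 2,"tz": 0,"wx": 0,"wy": 0,"wz": 0}
    - {"hand": 0,"tx": 0,"ty": 2,"tz": 0,"wx": 0,"wy": 0,"wz": 0}
    - {"hand": 0,"tx": 0,"ty": 2,"tz": 0,"wx": 0,"wy": 0,"wz": 0}
    - {"hand": 0,"tx": 0,"ty": 2,"tz": 0,"wx": 0,"wy": 0,"wz": 0}
    - {"hand": 0,"tx": 0,"ty": 2,"tz": 0,"wx": 0,"wy": 0,"wz": 0}
    - {"hand": 0,"tx": 0,"ty": 1.8,"tz": 0,"wx": 0,"wy": 0,"wz": 0}
    - {"hand": 0,"tx": 0,"ty": 0,"tz": 0,"wx": 0,"wy": 0,"wz": 0}

```text
clock: 8.95
eef_pos: [562.3, -28.8, 137.2]
tcp_rot: [3.141, -0.0, 1.554]
contact_force: [-1.1, 1.1, 8.5]
opening: 0.003
grasp_force: 3.9
```

>>> arm_command:
  deltas:
    - {"hand": 0,"tx": 0,"ty": 0,"tz": -6,"wx": 0,"wy": 0,"wz": 0}
    - {"hand": 0,"tx": 0,"ty": 0,"tz": -12,"wx": 0,"wy": 0,"wz": 0}
    - {"hand": 0,"tx": 26,"ty": 0,"tz": 0,"wx": 0,"wy": 0,"wz": 0}
    - {"hand": 0,"tx": 27,"ty": 0,"tz": 0,"wx": 0,"wy": 0,"wz": 0}
    - {"hand": 0,"tx": 27,"ty": 0,"tz": 4,"wx": 0,"wy": 0,"wz": 0}
    - {"hand": 0,"tx": 0,"ty": 0,"tz": 7,"wx": 0,"wy": 0,"wz": 0}
    - {"hand": 0,"tx": 0,"ty": 0,"tz": 3,"wx": 0,"wy": 0,"wz": 0}
    - {"hand": 0,"tx": 0,"ty": 0,"tz": 0,"wx": 0,"wy": 0,"wz": 0}

```text
clock: 9.95
eef_pos: [563.4, 50.5, 140.7]
tcp_rot: [-3.141, -0.0, 1.553]
contact_force: [0.1, 1.6, 2.8]
opening: -0.002
grasp_force: 1.1
```

>>> arm_command:
  deltas:
    - {"hand": 0,"tx": 0,"ty": 0,"tz": 1.2,"wx": 0,"wy": 0,"wz": 0}
    - {"hand": 0,"tx": 0,"ty": 0,"tz": 0,"wx": 0,"wy": 0,"wz": 0}
    - {"hand": 0,"tx": 0,"ty": -2,"tz": 0,"wx": 0,"wy": 0,"wz": 0}
    - {"hand": 0,"tx": 0,"ty": -2,"tz": 0,"wx": 0,"wy": 0,"wz": 0}

```text
clock: 10.45
eef_pos: [560.8, 50.7, 140.1]
tcp_rot: [3.138, 0.0, 1.554]
contact_force: [4.0, -1.6, 4.8]
opening: 0.004
grasp_force: 2.2
```

>>> arm_command:
  deltas:
    - {"hand": 0,"tx": 0,"ty": 0,"tz": 0.5,"wx": 0,"wy": 0,"wz": 0}
    - {"hand": 0,"tx": 0,"ty": -2,"tz": 0,"wx": 0,"wy": 0,"wz": 0}
    - {"hand": 0,"tx": 0,"ty": -2,"tz": 0,"wx": 0,"wy": 0,"wz": 0}

```text
clock: 10.82
eef_pos: [556.5, 50.8, 139.6]
tcp_rot: [3.139, 0.0, 1.554]
contact_force: [3.8, -1.9, 6.9]
opening: 0.001
grasp_force: 3.4
```

>>> arm_command:
  deltas:
    - {"hand": 0,"tx": 0,"ty": -2,"tz": 0,"wx": 0,"wy": 0,"wz": 0}
    - {"hand": 0,"tx": 0,"ty": -2,"tz": 0,"wx": 0,"wy": 0,"wz": 0}
    - {"hand": 0,"tx": 0,"ty": -2,"tz": 0,"wx": 0,"wy": 0,"wz": 0}
    - {"hand": 0,"tx": 0,"ty": -1,"tz": 0,"wx": 0,"wy": 0,"wz": 0}
    - {"hand": 0,"tx": 0,"ty": 0,"tz": 0,"wx": 0,"wy": 0,"wz": 0}

```text
clock: 11.45
eef_pos: [549.2, 51.0, 139.5]
tcp_rot: [3.14, 0.0, 1.554]
contact_force: [3.8, -1.9, 6.4]
opening: -0.003
grasp_force: 3.3
```

>>> arm_command:
  deltas:
    - {"hand": 0,"tx": 0,"ty": 0,"tz": -8,"wx": 0,"wy": 0,"wz": 0}
    - {"hand": 0,"tx": 0,"ty": -60,"tz": -40,"wx": 0,"wy": 0,"wz": 0}
    - {"hand": 0,"tx": 0,"ty": -55,"tz": -20,"wx": 0,"wy": 0,"wz": 0}
    - {"hand": 0,"tx": 0,"ty": -55,"tz": 0,"wx": 0,"wy": 0,"wz": 0}
    - {"hand": 0,"tx": 0,"ty": 0,"tz": 0,"wx": 0,"wy": 0,"wz": 0}

```text
clock: 12.08
eef_pos: [381.7, 53.7, 201.1]
tcp_rot: [-3.138, 0.0, 1.554]
contact_force: [0.6, -0.1, 1.0]
opening: 0.003
grasp_force: 0.0
```

```bash
python3 - <<'E'
from h import *
f=imaging.grab_frame("top");t=f["image"][176:230,222:284,::-1]
cv2.imwrite("pics/t1.png",f["image"][:,:,::-1])
f=imaging.grab_frame("side");s=f["image"][172:217,220:265,::-1]
g=lambda a:cv2.resize(a,None,fx=11,fy=11,interpolation=cv2.INTER_CUBIC)
a=g(t[:34]);b=g(s[5:38,2:44]);cv2.imwrite("pics/a1.png",cv2.resize(t,None,fx=11,fy=11,interpolation=cv2.INTER_CUBIC));cv2.imwrite("pics/s1.png",g(s))
E
```

```text
(no output)
```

View pics/a1.png

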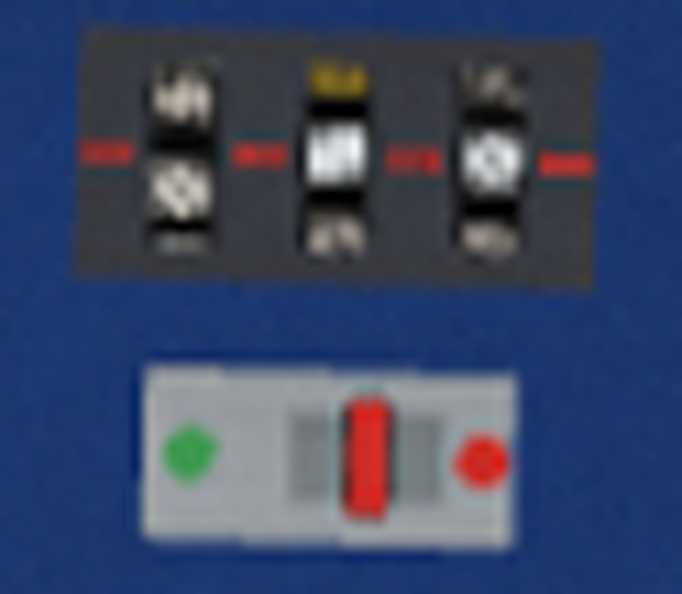

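The picture shows the middle wheel's 2 at row ~156 and the right wheel's 5 at row ~160, both level with their bars. The left wheel sits between 4 (row 98) and 5 (row 190).

```bash
python3 - <<'E'
from h import *
T=imaging.grab_frame("top")
c=np.array([552.75,12.55]);ex=np.array([1,-.0164]);ey=np.array([.0164,1])
tp=lambda y:(y+.5)/11-.5+176
for n,y,h,ps in(("L",40,21.2,(98,145,190)),("M",0,17,(78,110,156,200,235)),("R",-40,18.6,(82,112,160,203,240))):
    g=np.linspace(-1.3,1.3,1041);rows=[]
    for a in g:
        t=a*np.pi/3;q=c+ey*y+ex*24*np.sin(t);rows.append(proj(T,[*q,120+h-24+24*np.cos(t)])[1])
    rows=np.array(rows)
    print(n,[round(g[np.argmin(abs(rows-tp(p)))],2) for p in ps])
E
```

```text
L [np.float64(0.55), np.float64(0.02), np.float64(-0.44)]
M [np.float64(0.97), np.float64(0.47), np.float64(-0.03), np.float64(-0.5), np.float64(-0.98)]
R [np.float64(0.95), np.float64(0.48), np.float64(-0.04), np.float64(-0.5), np.float64(-1.01)]
```

>>> arm_command:
  deltas:
    - {"hand": 0,"tx": 0,"ty": 58,"tz": 0,"wx": 0,"wy": 0,"wz": 0}
    - {"hand": 0,"tx": 0,"ty": 58,"tz": 0,"wx": 0,"wy": 0,"wz": 0}
    - {"hand": 0,"tx": 0,"ty": 46,"tz": 18,"wx": 0,"wy": 0,"wz": 0}
    - {"hand": 0,"tx": 0,"ty": 22,"tz": 25,"wx": 0,"wy": 0,"wz": 0}
    - {"hand": 0,"tx": 0,"ty": 0,"tz": 14,"wx": 0,"wy": 0,"wz": 0}
    - {"hand": 0,"tx": 0,"ty": 0,"tz": 8,"wx": 0,"wy": 0,"wz": 0}
    - {"hand": 0,"tx": 0,"ty": 0,"tz": 2,"wx": 0,"wy": 0,"wz": 0}
    - {"hand": 0,"tx": 0,"ty": 0,"tz": 0,"wx": 0,"wy": 0,"wz": 0}

```text
clock: 13.22
eef_pos: [571.7, 50.8, 136.5]
tcp_rot: [3.138, 0.0, 1.554]
contact_force: [1.9, -1.7, 9.9]
opening: 0.001
grasp_force: 4.9
```

>>> arm_command:
  deltas:
    - {"hand": 0,"tx": 0,"ty": 0,"tz": -8,"wx": 0,"wy": 0,"wz": 0}
    - {"hand": 0,"tx": 0,"ty": -9,"tz": 0,"wx": 0,"wy": 0,"wz": 0}
    - {"hand": 0,"tx": 0,"ty": 0,"tz": 0,"wx": 0,"wy": 0,"wz": 0}

```text
clock: 13.6
eef_pos: [559.8, 51.1, 142.3]
tcp_rot: [-3.14, 0.0, 1.554]
contact_force: [-0.9, -0.0, 0.4]
opening: -0.001
grasp_force: 0.0
```

>>> arm_command:
  deltas:
    - {"hand": 0,"tx": 0,"ty": 2,"tz": 1.5,"wx": 0,"wy": 0,"wz": 0}
    - {"hand": 0,"tx": 0,"ty": 0,"tz": 1,"wx": 0,"wy": 0,"wz": 0}
    - {"hand": 0,"tx": 0,"ty": 0,"tz": 0,"wx": 0,"wy": 0,"wz": 0}

```text
clock: 13.98
eef_pos: [563.3, 51.1, 140.0]
tcp_rot: [-3.141, -0.0, 1.554]
contact_force: [-2.0, -0.1, 4.8]
opening: 0.001
grasp_force: 2.3
```

Press a little more, then drag about 13 mm.

>>> arm_command:
  deltas:
    - {"hand": 0,"tx": 0,"ty": 0,"tz": 0.7,"wx": 0,"wy": 0,"wz": 0}
    - {"hand": 0,"tx": 0,"ty": -2,"tz": 0,"wx": 0,"wy": 0,"wz": 0}
    - {"hand": 0,"tx": 0,"ty": -2,"tz": 0,"wx": 0,"wy": 0,"wz": 0}
    - {"hand": 0,"tx": 0,"ty": -2,"tz": 0,"wx": 0,"wy": 0,"wz": 0}
    - {"hand": 0,"tx": 0,"ty": 0,"tz": 0,"wx": 0,"wy": 0,"wz": 0}

```text
clock: 14.6
eef_pos: [558.1, 51.2, 139.8]
tcp_rot: [3.14, -0.0, 1.554]
contact_force: [2.5, -0.2, 5.5]
opening: -0.002
grasp_force: 2.9
```

>>> arm_command:
  deltas:
    - {"hand": 0,"tx": 0,"ty": -2,"tz": 0.3,"wx": 0,"wy": 0,"wz": 0}
    - {"hand": 0,"tx": 0,"ty": -2,"tz": 0,"wx": 0,"wy": 0,"wz": 0}
    - {"hand": 0,"tx": 0,"ty": -2,"tz": 0,"wx": 0,"wy": 0,"wz": 0}
    - {"hand": 0,"tx": 0,"ty": -2,"tz": 0,"wx": 0,"wy": 0,"wz": 0}
    - {"hand": 0,"tx": 0,"ty": 0,"tz": 0,"wx": 0,"wy": 0,"wz": 0}

```text
clock: 15.22
eef_pos: [550.2, 51.3, 139.6]
tcp_rot: [3.14, -0.0, 1.554]
contact_force: [1.8, -1.1, 6.4]
opening: -0.001
grasp_force: 3.3
```

>>> arm_command:
  deltas:
    - {"hand": 0,"tx": 0,"ty": 0,"tz": -8,"wx": 0,"wy": 0,"wz": 0}
    - {"hand": 0,"tx": 0,"ty": -40,"tz": -25,"wx": 0,"wy": 0,"wz": 0}
    - {"hand": 0,"tx": 0,"ty": -40,"tz": -20,"wx": 0,"wy": 0,"wz": 0}
    - {"hand": 0,"tx": 0,"ty": -40,"tz": 0,"wx": 0,"wy": 0,"wz": 0}
    - {"hand": 0,"tx": 0,"ty": -40,"tz": 0,"wx": 0,"wy": 0,"wz": 0}
    - {"hand": 0,"tx": 0,"ty": 0,"tz": 0,"wx": 0,"wy": 0,"wz": 0}

```text
clock: 15.98
eef_pos: [385.9, 53.8, 191.6]
tcp_rot: [-3.138, 0.0, 1.554]
contact_force: [0.0, 1.0, 1.0]
opening: 0.001
grasp_force: 0.0
```

```bash
python3 - <<'E'
from h import *
f=imaging.grab_frame("top");t=f["image"][176:230,222:284,::-1]
cv2.imwrite("pics/a2.png",cv2.resize(t,None,fx=11,fy=11,interpolation=cv2.INTER_CUBIC))
E
```

```text
(no output)
```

View pics/a2.png

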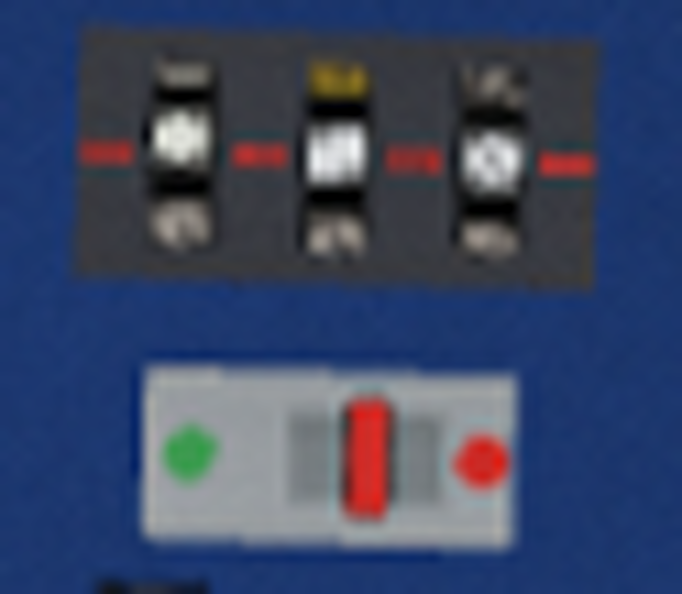

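Left shows 4 but ~0.14 of a number past (row 137 against bar 153); one short extra drag is needed.

>>> arm_command:
  deltas:
    - {"hand": 0,"tx": 0,"ty": 45,"tz": 0,"wx": 0,"wy": 0,"wz": 0}
    - {"hand": 0,"tx": 0,"ty": 45,"tz": 0,"wx": 0,"wy": 0,"wz": 0}
    - {"hand": 0,"tx": 0,"ty": 45,"tz": 5,"wx": 0,"wy": 0,"wz": 0}
    - {"hand": 0,"tx": 0,"ty": 33,"tz": 20,"wx": 0,"wy": 0,"wz": 0}
    - {"hand": 0,"tx": 0,"ty": 0,"tz": 15,"wx": 0,"wy": 0,"wz": 0}
    - {"hand": 0,"tx": 0,"ty": 0,"tz": 5,"wx": 0,"wy": 0,"wz": 0}
    - {"hand": 0,"tx": 0,"ty": 0,"tz": 0,"wx": 0,"wy": 0,"wz": 0}

```text
clock: 16.9
eef_pos: [556.5, 51.1, 146.8]
tcp_rot: [-3.14, 0.0, 1.554]
contact_force: [-0.4, 0.0, 0.3]
opening: -0.005
grasp_force: 0.0
```

>>> arm_command:
  deltas:
    - {"hand": 0,"tx": 0,"ty": 0,"tz": 4,"wx": 0,"wy": 0,"wz": 0}
    - {"hand": 0,"tx": 0,"ty": 0,"tz": 2,"wx": 0,"wy": 0,"wz": 0}
    - {"hand": 0,"tx": 0,"ty": 0,"tz": 1,"wx": 0,"wy": 0,"wz": 0}
    - {"hand": 0,"tx": 0,"ty": 0,"tz": 0,"wx": 0,"wy": 0,"wz": 0}

```text
clock: 17.4
eef_pos: [557.5, 51.2, 140.4]
tcp_rot: [3.141, -0.0, 1.554]
contact_force: [-1.6, 0.3, 4.2]
opening: -0.005
grasp_force: 1.7
```

>>> arm_command:
  deltas:
    - {"hand": 0,"tx": 0,"ty": 0,"tz": 0.8,"wx": 0,"wy": 0,"wz": 0}
    - {"hand": 0,"tx": 0,"ty": -1.5,"tz": 0,"wx": 0,"wy": 0,"wz": 0}
    - {"hand": 0,"tx": 0,"ty": -1.5,"tz": 0,"wx": 0,"wy": 0,"wz": 0}
    - {"hand": 0,"tx": 0,"ty": -1.5,"tz": 0,"wx": 0,"wy": 0,"wz": 0}
    - {"hand": 0,"tx": 0,"ty": 0,"tz": 0,"wx": 0,"wy": 0,"wz": 0}

```text
clock: 18.02
eef_pos: [553.8, 51.3, 139.8]
tcp_rot: [3.14, -0.0, 1.554]
contact_force: [3.1, -0.5, 6.7]
opening: 0.003
grasp_force: 2.9
```

>>> arm_command:
  deltas:
    - {"hand": 0,"tx": 0,"ty": -0.6,"tz": 0,"wx": 0,"wy": 0,"wz": 0}
    - {"hand": 0,"tx": 0,"ty": 0,"tz": 0,"wx": 0,"wy": 0,"wz": 0}
    - {"hand": 0,"tx": 0,"ty": 0,"tz": -10,"wx": 0,"wy": 0,"wz": 0}
    - {"hand": 0,"tx": 0,"ty": -25,"tz": -25,"wx": 0,"wy": 0,"wz": 0}
    - {"hand": 0,"tx": -26,"ty": -25,"tz": 0,"wx": 0,"wy": 0,"wz": 0}
    - {"hand": 0,"tx": -26,"ty": -25,"tz": 0,"wx": 0,"wy": 0,"wz": 0}
    - {"hand": 0,"tx": -26,"ty": 0,"tz": 0,"wx": 0,"wy": 0,"wz": 0}
    - {"hand": 0,"tx": 0,"ty": 0,"tz": 0,"wx": 0,"wy": 0,"wz": 0}

```text
clock: 19.02
eef_pos: [475.1, -26.4, 174.4]
tcp_rot: [-3.14, 0.0, 1.552]
contact_force: [0.9, 0.6, -0.3]
opening: 0.003
grasp_force: 0.0
```

```bash
python3 - <<'E'
from h import *
f=imaging.grab_frame("top");t=f["image"][176:230,222:284,::-1]
cv2.imwrite("pics/a3.png",cv2.resize(t,None,fx=11,fy=11,interpolation=cv2.INTER_CUBIC))
E
```

```text
(no output)
```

View pics/a3.png

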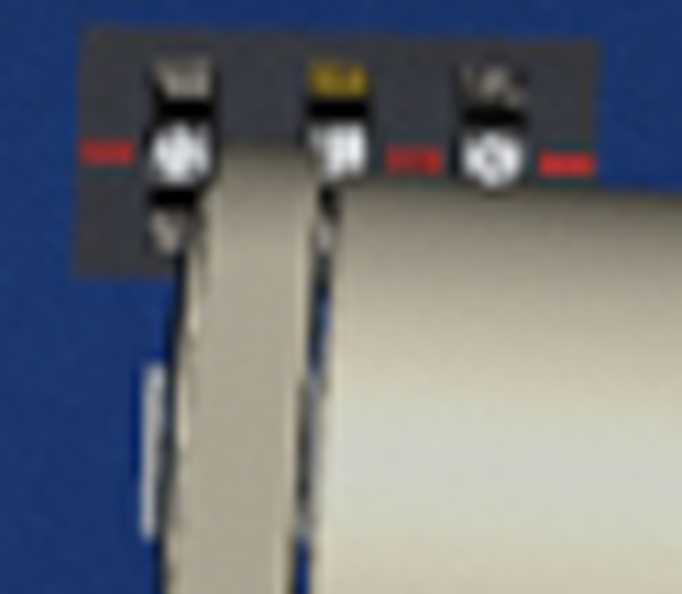

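All three faces are level with the bars (rows ~152, 156, 160). Now the bolt.

>>> arm_command:
  deltas:
    - {"hand": 0,"tx": -2,"ty": 1,"tz": 18,"wx": 0,"wy": 0,"wz": 0}
    - {"hand": 0,"tx": 0,"ty": 0,"tz": 15,"wx": 0,"wy": 0,"wz": 0}
    - {"hand": 0,"tx": 0,"ty": 0,"tz": 8,"wx": 0,"wy": 0,"wz": 0}
    - {"hand": 0,"tx": 0,"ty": 0,"tz": 4,"wx": 0,"wy": 0,"wz": 0}
    - {"hand": 0,"tx": 0,"ty": 0,"tz": 0,"wx": 0,"wy": 0,"wz": 0}

```text
clock: 19.7
eef_pos: [477.0, -27.3, 129.2]
tcp_rot: [-3.141, -0.0, 1.554]
contact_force: [0.0, 0.6, 0.2]
opening: -0.001
grasp_force: 0.0
```

>>> arm_command:
  deltas:
    - {"hand": 0,"tx": 4,"ty": 0,"tz": 0,"wx": 0,"wy": 0,"wz": 0}
    - {"hand": 0,"tx": 4,"ty": 0,"tz": 0,"wx": 0,"wy": 0,"wz": 0}
    - {"hand": 0,"tx": 2,"ty": 0,"tz": 0,"wx": 0,"wy": 0,"wz": 0}
    - {"hand": 0,"tx": 2,"ty": 0,"tz": 0,"wx": 0,"wy": 0,"wz": 0}
    - {"hand": 0,"tx": 2,"ty": 0,"tz": 0,"wx": 0,"wy": 0,"wz": 0}

```text
clock: 20.32
eef_pos: [477.3, -13.4, 129.3]
tcp_rot: [3.141, 0.0, 1.554]
contact_force: [-0.2, 0.1, 0.7]
opening: 0.003
grasp_force: 0.0
```

>>> arm_command:
  deltas:
    - {"hand": 0,"tx": 1.5,"ty": 0,"tz": 0,"wx": 0,"wy": 0,"wz": 0}
    - {"hand": 0,"tx": 1.5,"ty": 0,"tz": 0,"wx": 0,"wy": 0,"wz": 0}
    - {"hand": 0,"tx": 1,"ty": 0,"tz": 0,"wx": 0,"wy": 0,"wz": 0}

```text
clock: 20.7
eef_pos: [477.3, -9.7, 129.3]
tcp_rot: [-3.142, 0.0, 1.554]
contact_force: [-0.4, -3.2, 1.0]
opening: -0.0
grasp_force: 1.6
```

>>> arm_command:
  deltas:
    - {"hand": 0,"tx": 1,"ty": 0,"tz": 0,"wx": 0,"wy": 0,"wz": 0}
    - {"hand": 0,"tx": 1,"ty": 0,"tz": 0,"wx": 0,"wy": 0,"wz": 0}
    - {"hand": 0,"tx": 0,"ty": 0,"tz": 0,"wx": 0,"wy": 0,"wz": 0}

```text
clock: 21.08
eef_pos: [477.3, -7.4, 129.3]
tcp_rot: [3.142, -0.0, 1.554]
contact_force: [-0.6, -3.4, 1.0]
opening: -0.001
grasp_force: 1.2
```

>>> arm_command:
  deltas:
    - {"hand": 0,"tx": 1,"ty": 0,"tz": 0,"wx": 0,"wy": 0,"wz": 0}
    - {"hand": 0,"tx": 1,"ty": 0,"tz": 0,"wx": 0,"wy": 0,"wz": 0}
    - {"hand": 0,"tx": 0,"ty": 0,"tz": 0,"wx": 0,"wy": 0,"wz": 0}

```text
clock: 21.45
eef_pos: [477.4, -5.4, 129.3]
tcp_rot: [3.141, -0.0, 1.554]
contact_force: [-0.7, -2.2, 1.2]
opening: -0.007
grasp_force: 1.2
```

>>> arm_command:
  deltas:
    - {"hand": 0,"tx": 1.5,"ty": 0,"tz": 0,"wx": 0,"wy": 0,"wz": 0}
    - {"hand": 0,"tx": 1.5,"ty": 0,"tz": 0,"wx": 0,"wy": 0,"wz": 0}
    - {"hand": 0,"tx": 0,"ty": 0,"tz": 0,"wx": 0,"wy": 0,"wz": 0}

```text
clock: 21.82
eef_pos: [477.4, -2.3, 129.3]
tcp_rot: [3.142, -0.0, 1.554]
contact_force: [-0.9, -1.4, 0.4]
opening: -0.002
grasp_force: 1.0
```

>>> arm_command:
  deltas:
    - {"hand": 0,"tx": 1.5,"ty": 0,"tz": 0,"wx": 0,"wy": 0,"wz": 0}
    - {"hand": 0,"tx": 1.5,"ty": 0,"tz": 0,"wx": 0,"wy": 0,"wz": 0}
    - {"hand": 0,"tx": 1.5,"ty": 0,"tz": 0,"wx": 0,"wy": 0,"wz": 0}
    - {"hand": 0,"tx": 1.5,"ty": 0,"tz": 0,"wx": 0,"wy": 0,"wz": 0}
    - {"hand": 0,"tx": 1,"ty": 0,"tz": 0,"wx": 0,"wy": 0,"wz": 0}
    - {"hand": 0,"tx": 0,"ty": 0,"tz": 0,"wx": 0,"wy": 0,"wz": 0}

```text
clock: 22.58
eef_pos: [477.6, 4.7, 129.3]
tcp_rot: [3.141, -0.0, 1.554]
contact_force: [0.9, -1.6, 0.4]
opening: 0.008
grasp_force: 0.9
```

Now 0.8 mm steps to feel the stop.

>>> arm_command:
  deltas:
    - {"hand": 0,"tx": 0.8,"ty": 0,"tz": 0,"wx": 0,"wy": 0,"wz": 0}
    - {"hand": 0,"tx": 0.8,"ty": 0,"tz": 0,"wx": 0,"wy": 0,"wz": 0}
    - {"hand": 0,"tx": 0,"ty": 0,"tz": 0,"wx": 0,"wy": 0,"wz": 0}

```text
clock: 22.95
eef_pos: [477.6, 6.2, 129.3]
tcp_rot: [3.141, -0.0, 1.554]
contact_force: [0.5, -2.6, 1.3]
opening: 0.002
grasp_force: 1.3
```

>>> arm_command:
  deltas:
    - {"hand": 0,"tx": 0.8,"ty": 0,"tz": 0,"wx": 0,"wy": 0,"wz": 0}
    - {"hand": 0,"tx": 0,"ty": 0,"tz": 0,"wx": 0,"wy": 0,"wz": 0}

```text
clock: 23.2
eef_pos: [477.7, 6.9, 129.3]
tcp_rot: [3.141, -0.0, 1.554]
contact_force: [1.1, -2.7, 0.3]
opening: -0.002
grasp_force: 1.3
```

>>> arm_command:
  deltas:
    - {"hand": 0,"tx": 0.8,"ty": 0,"tz": 0,"wx": 0,"wy": 0,"wz": 0}
    - {"hand": 0,"tx": 0,"ty": 0,"tz": 0,"wx": 0,"wy": 0,"wz": 0}

```text
clock: 23.45
eef_pos: [477.6, 7.6, 129.3]
tcp_rot: [3.142, 0.0, 1.554]
contact_force: [0.5, -4.4, 1.2]
opening: -0.0
grasp_force: 2.2
```

>>> arm_command:
  deltas:
    - {"hand": 0,"tx": 0.6,"ty": 0,"tz": 0,"wx": 0,"wy": 0,"wz": 0}
    - {"hand": 0,"tx": 0,"ty": 0,"tz": 0,"wx": 0,"wy": 0,"wz": 0}

```text
clock: 23.7
eef_pos: [477.6, 7.6, 129.3]
tcp_rot: [3.141, 0.001, 1.554]
contact_force: [0.2, -9.1, 1.6]
opening: 0.002
grasp_force: 4.1
```

>>> arm_command:
  deltas:
    - {"hand": 0,"tx": 0.4,"ty": 0,"tz": 0,"wx": 0,"wy": 0,"wz": 0}
    - {"hand": 0,"tx": 0,"ty": 0,"tz": 0,"wx": 0,"wy": 0,"wz": 0}

```text
clock: 23.95
eef_pos: [477.6, 7.7, 129.3]
tcp_rot: [3.142, 0.002, 1.555]
contact_force: [0.4, -10.9, 1.8]
opening: 0.002
grasp_force: 5.4
```

>>> arm_command:
  deltas:
    - {"hand": 0,"tx": -8,"ty": 0,"tz": 0,"wx": 0,"wy": 0,"wz": 0}
    - {"hand": 0,"tx": -8,"ty": 0,"tz": 0,"wx": 0,"wy": 0,"wz": 0}
    - {"hand": 0,"tx": 0,"ty": 0,"tz": -40,"wx": 0,"wy": 0,"wz": 0}
    - {"hand": 0,"tx": 0,"ty": -30,"tz": -40,"wx": 0,"wy": 0,"wz": 0}
    - {"hand": 0,"tx": -30,"ty": -40,"tz": 0,"wx": 0,"wy": 0,"wz": 0}
    - {"hand": 0,"tx": -30,"ty": -40,"tz": 0,"wx": 0,"wy": 0,"wz": 0}
    - {"hand": 0,"tx": 0,"ty": 0,"tz": 0,"wx": 0,"wy": 0,"wz": 0}
    - {"hand": 0,"tx": 0,"ty": 0,"tz": 0,"wx": 0,"wy": 0,"wz": 0}

```text
clock: 24.95
eef_pos: [366.8, -65.5, 209.5]
tcp_rot: [3.14, -0.0, 1.553]
contact_force: [0.1, 0.4, 0.5]
opening: -0.005
grasp_force: 0.0
```

```bash
python3 - <<'E'
from h import *
f=imaging.grab_frame("top");t=f["image"][176:230,222:284,::-1]
cv2.imwrite("pics/a4.png",cv2.resize(t,None,fx=11,fy=11,interpolation=cv2.INTER_CUBIC))
E
```

```text
(no output)
```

View pics/a4.png

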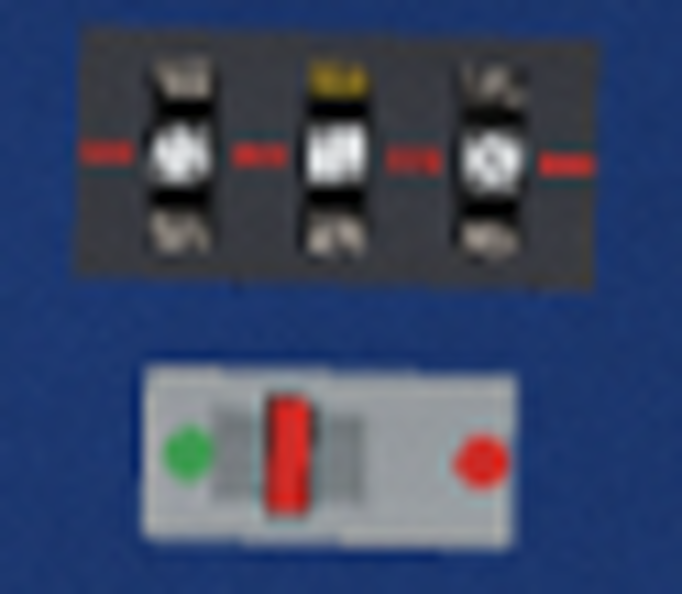

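The tab moved from column 367 to 289 (about 20 mm, the full travel), and the wheels are still aligned with the bars.

```bash
python3 -c "
from rig import r
print(r.sign_off())"
```

```text
the job is handed in; nothing more can be done
None
```

The case is unlocked and the job handed in: the wheels read 4, 2, 5, the bolt was then pushed its full 20 mm to the stop at about 11 N, and the arm is clear.

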